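# Change the batch on the bottle shaker

## Robot

A 6-joint arm with a two-finger parallel gripper is mounted at the origin on the work surface. World frame = base frame: x ahead of the robot, y to its left, z up, the work surface at z = 0. Lengths are in m, angles in rad, forces in N, time in s.
With the tool pointing down it reaches from about 0.325 to 1 m from the base axis. Payload 5.1 kg.
Tool frame: the origin (TCP) lies midway between the tips of the shut fingers; the grasp point (between the pads) lies 19 mm behind it; z points along the fingers, y is the line along which they close (so a half turn about z gives the same grasp; the last joint's range is limited). The gripper opens to 85 mm and grips with 20 to 120 N. Pads are 22 mm wide; open, the fingers measure 114 mm over their backs; the gripper's body (76 mm by 85 mm) begins 54 mm behind the grasp point. The pads swing forward as they close: fully open they stand 13 mm farther back than shut.
Start: joints at [-1.362, 0.124, 1.65, -0, 1.367, -0.083], TCP at [0.187, -0.623, 0.231] pointing down, gripper open.
Joint ranges: [-2.61, 2.61], [-1.02, 2.33], [0.03, 2.71], [-1.35, 4.49], [0.32, 2.68], [-2.91, 2.91]. Speed limits (rad/s): [2.57, 2.57, 3.14, 3.14, 3.14, 3.14].

## Interface

Orientations are given as a rotation vector (axis times angle).
In Python, from rig import arm gives the robot as it stands. The module is installed in compiled form; this text tells all that it offers. Calls block until the motion is done:
- arm.move_pose(position, orientation): joint-space move of the TCP to a pose.
- arm.move_linear(position, rotation=None, max_speed=0.15, contact_N=None): straight line of the TCP; rotation=None keeps the orientation; max_speed is the mean speed in m/s. With contact_N (N) it stops when the force on the tool has changed by that much, and returns True; else False.
- arm.move_j(angles): joint-space move.
- arm.set_gripper(opening): opening from 0.0 (shut) to 1.0 (fully open); the grip force is fixed at half the most; returns when the fingers have stopped.
- arm.wait(seconds).
- arm.ik(position, orientation): joint angles nearest the present ones, or None.
- arm.observe(): the state.
- arm.grab_frame(name): name is "scene" or "side" or "wrist"; returns a dict with "color" (400x640x3 uint8, red, green, blue), "z_map" (400x640 float32, m along the optical axis (not along the pixel's ray), 0 where there is no reading), "fx", "fy", "cx", "cy" (pixels), "cam_to_world" (4x4, takes a point from camera to world coordinates). Camera axes: x right, y down, z forward; pixel columns grow to the right and rows downward; lengths in m; the calibration is good to about 2 mm. The wrist camera is an equidistant fisheye: a pixel r from the principal point sees the ray r / f radians off the axis. A picture is of the moment at which its call begins.
A pose or a line that the arm cannot do raises arm.PlanningError and nothing moves.
- arm.sign_off(): hands the job in; it is judged then, once.
The state is a dict: "time_s": time; "q": joint angles; "qvel": joint speeds; "joint_efforts": joint torques, N m; "position": TCP position; "tcp_rot": TCP orientation; "wrist_force": force on the tool from outside, world axes, zero at the start; "wrist_torque": the same for the moment, N m; "width": opening from 0.0 (shut) to 1.0 (fully open); "gripper_force": force on a finger pad.
Only numpy, scipy, OpenCV 4.12 (cv2) and the standard library are available. Lean on these libraries where they do the work, as an engineer would, in place of code of your own. Each camera call takes 0.05 s, during which the arm holds its last target. There are 200 camera calls.

## Task

Change the batch on the shaker: press the red pawl lever down until it clicks and stays, draw the sprung clamp bar out by its black T grip until its red pointer stands level with the orange index, and let go so that the ratchet holds it there. Stand every blue-lidded bottle from the shaker upright in the orange crate and every red-lidded bottle from the dark green mat upright on the shaker platform between the two bars, then lift the red lever fully up so that the bar springs back and clamps them all. Leave the index and everything else on the bench alone.

Things in the scene. Friction and masses are not known exactly. Their poses are not given: they have to be found in the camera images.
- shaker: White bench shaker, fixed, 250 x 330 mm. Origin on the bench under its centre; x from its front (robot side) to its back, y to its left, z up. Aluminium platform 95 mm above the bench. Fixed rear bar along y (-135 to 135 mm), rubber face at x = 105 mm, top 40 mm above the platform. Bottles stand between this face and the parallel sliding clamp bar.
- platform (a point): Point on the platform's top, at y = 0, where the axis of a clamped bottle stands (x = 77 mm in the shaker's frame); axes as the shaker's. End rails, 30 mm tall, close the slot between the bars at y = -132 and 132 mm.
- clamp (a joint): Clamp bar drawn out to the shaker's front (-x), m: 0 home, 0.023 with bottles clamped, stop 0.075; gap between bars = 0.033 + this. Bar 256 mm long, 12 thick, top 40 mm above the platform. Spring 6 N (home) to 10 N (out), damped 60 N per m/s. With the pawl lever down a ratchet (tooth every 6 mm) lets it out, not back: on letting go it falls back 2 to 8 mm. Lifting the lever frees it.
- clamp_grip (a point): Centre of the draw bar's black T grip: a bar of 14 mm diameter, 60 mm long along the shaker's y, 55 mm above the platform on a post at its middle, 34 mm clear above the draw bar (y = 0), which lies on the platform. It moves with the clamp bar. Pinch it from above across the shaker's x. Axes as the shaker's.
- pointer (a point): Tip of the red pointer that reaches over the end rail from the left (+y) end of the clamp bar down to the white scale on the platform (a tick every 5 mm); axes as the shaker's.
- index_mark (a point): The small orange index (an upright 6 x 10 x 38 mm flag; this point is near its foot) on the outer edge of the scale: the bar is rightly drawn out when the pointer is level with it, at the same x in the shaker's frame, within 5 mm. It slides, stiffly, but is to stay where it is. Axes as the shaker's.
- lever (a joint): Pawl lever, rad: 0 fully up (pawl clear of the rack; a spring holds it up), 0.30 pressed down and held by its detent (stop 0.32). Pressing past the detent takes about 5 N at the grip, lifting it out about 3 N, or 6 N with the ratchet loaded. Axis along the shaker's y at x = -35 mm, 37.5 mm above the platform.
- lever_grip (a point): Centre of the lever's red grip, 15 mm diameter, 42 mm long along the shaker's x, at y = -85 mm in its frame, 85 mm in front of the axis; 62 mm above the platform when up, 37 mm down. The steel arm runs on from it to +x. Press from above, or pinch from above across the shaker's y and lift. A detent block stands 45 mm behind it (+x), on its outer (-y) side.
- crate: Orange open crate, fixed, 250 x 170 x 45 mm (its x, y, z), walls and floor 5 mm. Origin under its centre, on the bench.
- red1: White wide-mouth pot-bottle with a red lid, 56 mm diameter, 85 mm tall, about 0.16 kg; the lid, 48 mm in diameter, spans 61 to 85 mm above the base. Origin at the centre of its underside, z up along its axis. Starts on the dark green mat; may be absent. Its axis stands at point platform's x when clamped.
- red2: As red1.
- red3: As red1.
- red4: As red1.
- blue1: The same bottle with a blue lid, clamped on the shaker at the start; may be absent.
- blue2: As blue1.
- flask1: Conical flask with black cap on the mat, 52 mm base diameter, 87 mm tall; a bystander. Origin at the centre of its underside.
- flask2: Conical flask with black cap on the bench, 56 mm base diameter, 104 mm tall; a bystander. Origin at the centre of its underside.
- beaker: Glass beaker, 60 mm diameter, 80 mm tall; a bystander.
- pen: Black marker pen lying on the bench, 125 mm long; a bystander.
- spatula: Flat steel laboratory spatula lying on the bench, 140 mm long; a bystander.
- mat: Dark green mat with white lines, 250 x 180 mm, 1 mm thin, on the bench; the red-lidded bottles start on it, beside a small conical flask with a black cap. Origin at its centre.
Things that resemble listed ones, but are neither listed nor needed, are in the scene too. Leave any purple look-alike of the red3 alone.

How it is judged:
On the way, in this order (a step that is already met when the one before it is completed fails the run):
1. the pawl lever is pressed down and held by its detent, nothing touching it (value of joint lever above 0.22 rad and contact force between lever and the fingers below 0.1 N), for 0.3 s.
2. the clamp bar stands on the ratchet with its pointer within 5 mm of the index, let go (value of joint lever above 0.22 rad and x of pointer in the frame of index_mark between -0.005 and 0.005 m and contact force between clamp and the fingers below 0.1 N and velocity of joint clamp between -0.005 and 0.005 m/s), for 0.4 s.
3. every blue-lidded bottle stands in the crate and every red-lidded bottle upright on the platform between the bars, while the bar is still drawn out on the ratchet (value of joint lever above 0.22 rad and value of joint clamp above 0.033 m and x of blue1 in the frame of crate between -0.105 and 0.105 m and y of blue1 in the frame of crate between -0.065 and 0.065 m and z of blue1 in the frame of crate between 0 and 0.012 m and angle between each of blue1, blue2's own z axis and vertical below 0.15 rad and x of blue2 in the frame of crate between -0.105 and 0.105 m and y of blue2 in the frame of crate between -0.065 and 0.065 m and z of blue2 in the frame of crate between 0 and 0.012 m and x of red1 in the frame of platform between -0.04 and 0.006 m and y of red1 in the frame of platform between -0.125 and 0.125 m and z of red1 in the frame of platform between -0.006 and 0.006 m and angle between each of red1, red2, red3, red4's own z axis and vertical below 0.1 rad and x of red2 in the frame of platform between -0.04 and 0.006 m and y of red2 in the frame of platform between -0.125 and 0.125 m and z of red2 in the frame of platform between -0.006 and 0.006 m and x of red3 in the frame of platform between -0.04 and 0.006 m and y of red3 in the frame of platform between -0.125 and 0.125 m and z of red3 in the frame of platform between -0.006 and 0.006 m and x of red4 in the frame of platform between -0.04 and 0.006 m and y of red4 in the frame of platform between -0.125 and 0.125 m and z of red4 in the frame of platform between -0.006 and 0.006 m), for 0.3 s.
At the end, for the whole second after the job is handed in: Lever up (below 0.08 rad); clamp bar sprung back onto the bottles (18 to 29 mm out), still; each red-lidded bottle upright (0.1 rad) on the platform, axis within 6 mm of the clamped line; each blue-lidded bottle upright (0.15 rad) on the crate floor; all at rest (value of joint lever below 0.08 rad and value of joint clamp between 0.018 and 0.029 m and velocity of joint clamp between -0.005 and 0.005 m/s and x of blue1 in the frame of crate between -0.105 and 0.105 m and y of blue1 in the frame of crate between -0.065 and 0.065 m and z of blue1 in the frame of crate between 0 and 0.012 m and angle between each of blue1, blue2's own z axis and vertical below 0.15 rad and x of blue2 in the frame of crate between -0.105 and 0.105 m and y of blue2 in the frame of crate between -0.065 and 0.065 m and z of blue2 in the frame of crate between 0 and 0.012 m and x of red1 in the frame of platform between -0.006 and 0.006 m and y of red1 in the frame of platform between -0.125 and 0.125 m and z of red1 in the frame of platform between -0.006 and 0.006 m and angle between each of red1, red2, red3, red4's own z axis and vertical below 0.1 rad and x of red2 in the frame of platform between -0.006 and 0.006 m and y of red2 in the frame of platform between -0.125 and 0.125 m and z of red2 in the frame of platform between -0.006 and 0.006 m and x of red3 in the frame of platform between -0.006 and 0.006 m and y of red3 in the frame of platform between -0.125 and 0.125 m and z of red3 in the frame of platform between -0.006 and 0.006 m and x of red4 in the frame of platform between -0.006 and 0.006 m and y of red4 in the frame of platform between -0.125 and 0.125 m and z of red4 in the frame of platform between -0.006 and 0.006 m and linear speed of each of red1, red2, red3, red4, blue1, blue2 below 0.02 m/s); the robot touches nothing.
It fails at once if a bystander on the bench or the mat is pushed more than 40 mm (distance of any of flask1, flask2, beaker, pen, spatula from where it was at the start of the episode above 0.04 m).
It fails at once if a bystander is knocked over (angle between any of flask1, flask2, beaker's own z axis and vertical above 0.5 rad).
It fails at once if the orange index is shifted more than 3 mm (distance of index_mark from where it was at the start of the episode above 0.003 m).
Of red1, red2, red3, red4 only 3 to 4 are there at a start; the rules pass over those that are not, and their reading is None.
Of blue1, blue2 only 1 to 2 are there at a start; the rules pass over those that are not, and their reading is None.
At some moment in a run one of red1, red2, red3, red4, blue1, blue2 may be knocked a few centimetres aside while the robot is not near it.
It also fails if it takes over 210 s, if anything falls off the work surface, if the arm or the gripper's body presses on something with over 40 N, if the wrist force passes 120 N, or if a joint passes its speed limit or range.

## Working session

There is one attempt and no reset: what is moved stays moved. The work goes in short steps, each a Python script; the robot and the scene stay as the last script left them, time stands still between calls to the robot, and variables do not carry over. Pictures are saved under pics/ and viewed, at most 14 in all, crops included, and the job is handed in when it is done.

```bash
mkdir -p pics; cat > h.py <<'E'
import numpy as np, cv2
from rig import arm
def save(name,im): cv2.imwrite(f'pics/{name}.png',cv2.cvtColor(im,cv2.COLOR_RGB2BGR))
def world(f):
    z=f["z_map"]; v,u=np.mgrid[:z.shape[0],:z.shape[1]]
    P=np.stack([(u-f["cx"])/f["fx"]*z,(v-f["cy"])/f["fy"]*z,z,np.ones_like(z)],-1)
    return (P@np.array(f["cam_to_world"]).T)[...,:3]
E
python3 - <<'E'
from h import *
import pickle
for n in("scene","side"):
    f=arm.grab_frame(n); save(n+"0",f["color"]); pickle.dump(f,open(n+"0.pkl","wb"))
    print(n,f["fx"],f["cx"],f["cy"],np.round(f["cam_to_world"],3).tolist())
print(arm.observe())
E
```

```text
scene 407.983646968391 324.75454855973646 202.34780979935113 [[-0.465, 0.742, -0.483, 1.156], [0.885, 0.385, -0.26, 0.255], [-0.006, -0.549, -0.836, 1.193], [0.0, 0.0, 0.0, 1.0]]
side 406.70001543583805 320.24661758718275 200.09458380959254 [[-0.724, -0.433, 0.537, -0.076], [-0.689, 0.457, -0.562, 0.562], [-0.002, -0.777, -0.629, 0.822], [0.0, 0.0, 0.0, 1.0]]
{'time_s': 0.1, 'q': array([-1.36159154e+00,  1.24446893e-01,  1.65150090e+00, -8.77749626e-06,
        1.36750472e+00, -8.25735052e-02]), 'qvel': array([ 0.00149756, -0.00123685, -0.00186676,  0.00238875,  0.0021822 ,
        0.002671  ]), 'joint_efforts': array([ 3.02663348e-04, -4.24934900e+01, -3.66654646e+01,  4.69072597e-05,
        4.01030455e-03,  9.28083978e-06]), 'position': array([ 0.18685083, -0.6220044 ,  0.23019301]), 'tcp_rot': array([-3.10638335e+00, -4.56433204e-01,  1.98208159e-04]), 'wrist_force': array([-0.14233412,  0.39455084, -0.9554439 ]), 'wrist_torque': array([-0.06832598,  0.02054619, -0.00130728]), 'gripper_force': 0.0, 'width': 0.9969837702079866}
```

View pics/scene0.png

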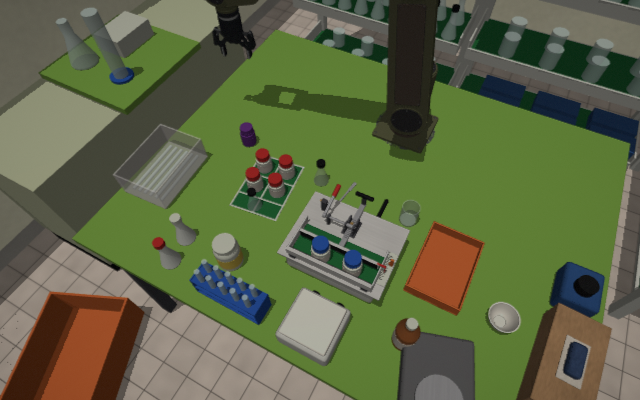

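View pics/side0.png

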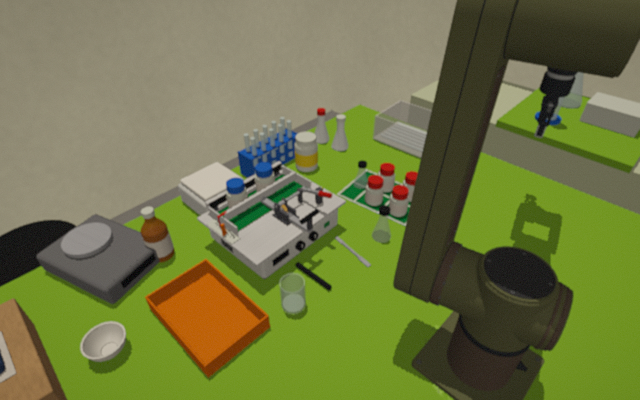

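The scene picture shows four red lids on the mat at (264,158), (286,162), (254,176) and (276,184). A purple look-alike stands at (247,133), and a red-capped flask at (160,245) is not a pot-bottle. Two blue lids are on the shaker at (320,247) and (352,263), the lever is near (336,190), the T grip near (365,197), the index and pointer near (388,262), and the crate near (445,265).

```bash
cat >> h.py <<'E'
def hsv(f): return cv2.cvtColor(f["color"],cv2.COLOR_RGB2HSV)
def mask(f,col):
    h=hsv(f)
    R={'red':[((0,150,60),(6,255,255)),((172,150,60),(180,255,255))],'blue':[((105,150,50),(122,255,255))],'orange':[((7,170,120),(14,255,255))],'purple':[((128,100,30),(150,255,255))]}[col]
    return sum(cv2.inRange(h,*r) for r in R)
def blobs(f,col,mn=15):
    W=world(f); n,l,s,c=cv2.connectedComponentsWithStats(mask(f,col)); out=[]
    for i in range(1,n):
        if s[i,4]>=mn:
            p=W[(l==i)&(f["z_map"]>0)]
            out.append((c[i].round(0),s[i,4],p))
    return out
def lids(f,col,ztop):
    """ray-cast top-face: points near the lid top -> circle centre"""
    r=[]
    for c,a,p in blobs(f,col):
        if len(p)<10: continue
        q=p[abs(p[:,2]-ztop)<.006]
        if len(q)<10: continue
        (x,y),rad=cv2.minEnclosingCircle(q[:,:2].astype(np.float32))
        r.append((c,a,round(x,4),round(y,4),round(rad,4),round(float(np.median(q[:,2])),4)))
    return r
E
python3 - <<'E'
from h import *
import pickle
for n in("scene","side"):
    f=pickle.load(open(n+"0.pkl","rb")); print(n); W=world(f)
    for col,zt in(("red",.086),("blue",.18),("purple",.085)):
        for r in lids(f,col,zt): print(col,r)
    for col in("red","orange","blue"):
        for c,a,p in blobs(f,col,4):
            if len(p): print("  ",col,c,a,np.median(p,0).round(3),p.min(0).round(3),p.max(0).round(3))
    for lo,hi in((.09,.10),(.128,.142)):
        m=(W[...,2]>lo)&(W[...,2]<hi)&(W[...,0]>.35)&(W[...,0]<.9)&(abs(W[...,1])<.3)&(f["z_map"]>0)
        nn,l,s,c=cv2.connectedComponentsWithStats(m.astype(np.uint8))
        for i in range(1,nn):
            if s[i,4]>60:
                p=W[l==i]; print(lo,c[i].round(),s[i,4],cv2.minAreaRect(p[:,:2].astype(np.float32)))
f=pickle.load(open("scene0.pkl","rb"))
save("crop1",cv2.resize(f["color"][150:310,225:425],None,fx=4,fy=3.75,interpolation=cv2.INTER_CUBIC)[:600])
E
```

```text
scene
red (array([262., 155.]), np.int32(138), 0.4353, -0.385, 0.0244, 0.0847)
red (array([285., 161.]), np.int32(144), 0.4199, -0.297, 0.0246, 0.0839)
red (array([253., 174.]), np.int32(153), 0.5191, -0.3701, 0.0249, 0.0838)
red (array([275., 179.]), np.int32(159), 0.5061, -0.2874, 0.0246, 0.0834)
blue (array([320., 244.]), np.int32(235), 0.6957, -0.0096, 0.024, 0.1791)
blue (array([353., 259.]), np.int32(248), 0.693, 0.0902, 0.0242, 0.1795)
purple (array([248., 134.]), np.int32(282), 0.3549, -0.507, 0.0239, 0.0844)
   red [262. 155.] 138 [ 0.438 -0.38   0.083] [ 0.411 -0.407  0.063] [ 0.457 -0.361  0.091]
   red [285. 161.] 144 [ 0.424 -0.294  0.083] [ 0.398 -0.319  0.064] [ 0.444 -0.273  0.09 ]
   red [253. 174.] 153 [ 0.524 -0.365  0.083] [ 0.46  -0.392  0.002] [ 0.545 -0.345  0.091]
   red [275. 179.] 159 [ 0.508 -0.284  0.083] [ 0.445 -0.312  0.012] [ 0.53  -0.264  0.09 ]
   red [336. 190.] 43 [ 0.501 -0.055  0.162] [ 0.483 -0.061  0.154] [ 0.52 -0.05  0.17]
   red [158. 243.] 104 [ 0.891 -0.446  0.126] [ 0.874 -0.464  0.109] [ 0.907 -0.433  0.131]
   red [382. 265.] 17 [0.658 
[... 14195 characters left out ...]
598707199, 0.12195340543985367), 89.97554016113281)
0.09 [222. 208.] 100 ((0.7171932458877563, 0.12303187698125839), (0.044359322637319565, 0.035257384181022644), 87.82438659667969)
0.09 [256. 232.] 3032 ((0.611899733543396, 0.11336196959018707), (0.25314098596572876, 0.16471979022026062), 0.7412081956863403)
0.128 [254. 193.] 567 ((0.6894849538803101, 0.04196673631668091), (0.08531345427036285, 0.27656593918800354), 1.812928318977356)
0.128 [291. 197.] 182 ((0.5745382308959961, -0.006004106253385544), (0.10775741934776306, 0.03771913796663284), 77.87521362304688)
0.128 [216. 198.] 109 ((0.7187657356262207, 0.13402149081230164), (0.06671007722616196, 0.029122713953256607), 85.32838439941406)
```

View pics/crop1.png

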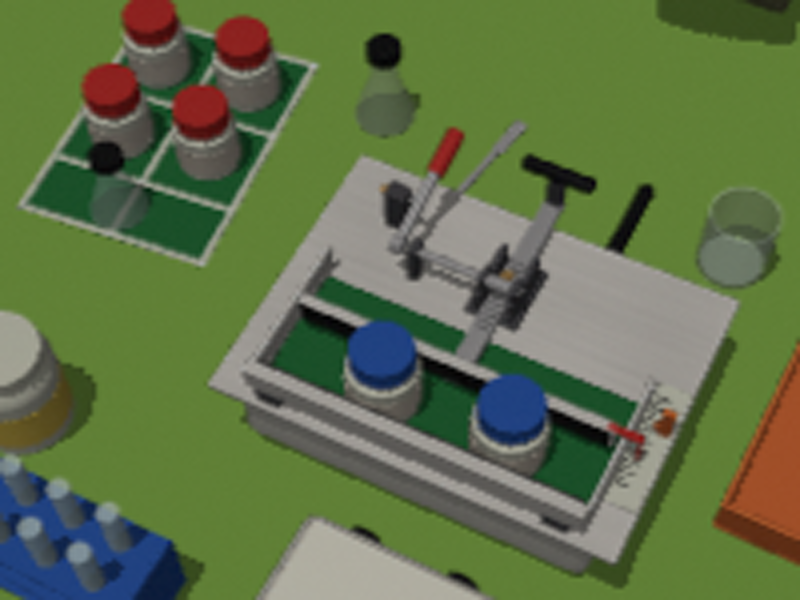

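The enlarged crop confirms the targets: four pot-bottles with red lids, two with blue lids, the red lever grip, the black T grip and the pointer and index at the right. The flask on the mat at crop (105,185) is flask1. The purple bottle and the red-capped flask are look-alikes, so I'll leave them alone.

Next I'll locate the T grip and press the lever.

```bash
cat >> h.py <<'E'
from scipy.spatial.transform import Rotation as Rn
O=np.array([.615,.029]); YAW=.021
def S(x,y,z=0):
    c,s=np.cos(YAW),np.sin(YAW); return np.array([O[0]+c*x-s*y,O[1]+s*x+c*y,.095+z])
def down(a):
    """tool down, fingers closing along world angle a (mod pi), nearest wrist turn"""
    best=None; q=arm.observe()["q"]
    y=np.array([np.cos(a),np.sin(a),0]); z=np.array([0,0,-1.])
    return [Rn.from_matrix(np.stack([np.cross(s*y,z),s*y,z],1)).as_rotvec() for s in(1,-1)]
def go(p,a,linear=False,**k):
    q=arm.observe()["q"]; c=[]
    for r in down(a):
        j=arm.ik(np.array(p),r)
        if j is not None: c.append((abs(j[5]-q[5])+2*max(0,abs(j[5])-2.5),r))
    r=min(c,key=lambda t:t[0])[1]
    return arm.move_linear(p,r,**k) if linear else arm.move_pose(p,r)
E
python3 - <<'E'
from h import *
import pickle
for n in("scene","side"):
    f=pickle.load(open(n+"0.pkl","rb")); W=world(f); v=hsv(f)[...,2]
    m=(W[...,2]>.146)&(W[...,2]<.163)&(W[...,0]>.43)&(W[...,0]<.56)&(abs(W[...,1]-.03)<.06)&(v<70)
    p=W[m]; print(n,len(p),p.mean(0),p.min(0),p.max(0))
go([.45,-.2,.32],YAW+np.pi/2)
g=S(-.120,-.085); print(g)
arm.set_gripper(0)
go([g[0]+.003,g[1]+.002,.22],YAW+np.pi/2)
print(arm.move_linear([g[0]+.003,g[1]+.002,.134],max_speed=.05,contact_N=18)); o=arm.observe(); print(o["position"],o["wrist_force"],o["time_s"])
arm.move_linear([g[0],g[1],.25]); go([.40,-.12,.32],YAW)
for n in("scene","side"):
    f=arm.grab_frame(n); pickle.dump(f,open(n+"1.pkl","wb"))
    for c,a,p in blobs(f,"red",10):
        q=np.median(p,0)
        if q[2]>.1 and q[0]<.8: print(n,q,p.min(0),p.max(0))
f=arm.grab_frame("wrist");save("wrist1",f["color"])
E
```

```text
scene 78 [0.47859959 0.02898694 0.15404809] [4.68097064e-01 3.86958338e-04 1.46470467e-01] [0.48480534 0.05711084 0.16020206]
side 86 [0.46968125 0.03224541 0.15441354] [0.46490682 0.00107596 0.14838949] [0.47597195 0.05930529 0.1587128 ]
[ 0.49681133 -0.05850107  0.095     ]
True
[ 0.49951424 -0.05659177  0.13813767] [-2.73893339 -0.47364248  6.09113126] 5.0
scene [ 0.49850461 -0.05548491  0.1406168 ] [ 0.47915924 -0.06202166  0.13602685] [ 0.51913298 -0.05053343  0.14403228]
scene [0.6572487  0.16841087 0.1335493 ] [0.65404805 0.15794344 0.13147103] [0.66102784 0.17653897 0.13752755]
side [ 0.49759029 -0.05312837  0.13946255] [ 0.47552974 -0.07777681  0.10817954] [ 0.53297514 -0.04845422  0.1435923 ]
side [0.65547748 0.16852745 0.13381539] [0.65200995 0.15702751 0.13268319] [0.6579881  0.17772573 0.13546583]
```

View pics/wrist1.png

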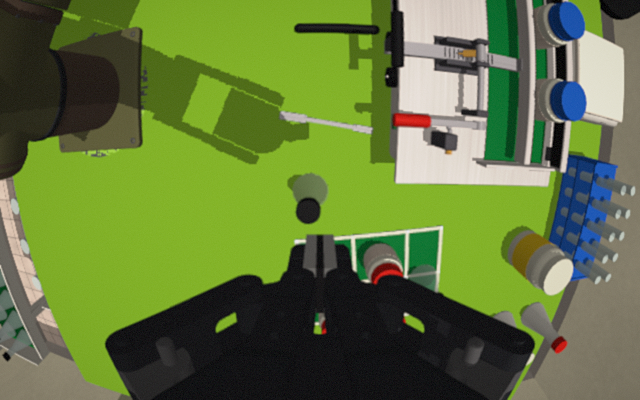

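The wrist view shows the lever pressed down, with its grip at about (412,120), and the T grip at about (397,50) with nothing around it. I'll draw the clamp now.

```bash
cat >> h.py <<'E'
def pi_meas(tag=None):
    """pointer x minus index x along shaker x, each camera"""
    out=[]
    for n in("scene","side"):
        f=arm.grab_frame(n); W=world(f); h=hsv(f); lab=[]
        near=(abs(W[...,1]-.18)<.03)&(W[...,0]>.56)&(W[...,0]<.72)&(W[...,2]>.115)&(W[...,2]<.15)
        rp=W[near&(mask(f,"red")>0)]
        op=W[near&(cv2.inRange(h,(7,120,80),(18,255,255))>0)&(W[...,1]>.178)]
        u=np.array([np.cos(YAW),np.sin(YAW)])
        if len(rp) and len(op): out.append((n,len(rp),len(op),round(float(np.median(rp[:,:2]@u)-np.median(op[:,:2]@u)),4),np.median(rp,0).round(4),np.median(op,0).round(4)))
        if tag: save(f"{tag}_{n}",f["color"])
    return out
E
python3 - <<'E'
from h import *
import pickle
print(pi_meas())
u=S(1,0)[:2]-S(0,0)[:2]
T=np.array([.472,.030])
arm.set_gripper(.6)
go([*T,.22],YAW); arm.move_linear([*T,.131],max_speed=.08,contact_N=10)
arm.set_gripper(0); o=arm.observe(); print(o["width"],o["gripper_force"],o["position"])
print(pi_meas())
p=T-u*.030; arm.move_linear([*p,.131],max_speed=.04)
o=arm.observe(); print(o["position"],o["wrist_force"],o["width"])
print(pi_meas("draw"))
E
```

```text
[('scene', 15, 15, 0.0274, array([0.6576, 0.1676, 0.1329]), array([0.6299, 0.1857, 0.1295])), ('side', 11, 25, 0.0314, array([0.6548, 0.1672, 0.1343]), array([0.6231, 0.1866, 0.1255]))]
0.14359266858488606 58.36571753025055 [0.47431515 0.03002685 0.13191731]
[('scene', 15, 14, 0.0272, array([0.6566, 0.1668, 0.134 ]), array([0.629 , 0.1856, 0.1287])), ('side', 10, 25, 0.0319, array([0.6545, 0.1703, 0.1339]), array([0.6222, 0.1874, 0.1268]))]
[0.44480524 0.02958099 0.1318843 ] [10.68458016  1.99714941 -5.39246589] 0.14116160137655276
[('scene', 15, 15, -0.0035, array([0.6265, 0.1658, 0.1338]), array([0.6295, 0.1856, 0.1284])), ('side', 16, 25, 0.0006, array([0.6233, 0.1722, 0.1345]), array([0.6226, 0.1859, 0.1258]))]
```

```bash
python3 - <<'E'
from h import *
u=S(1,0)[:2]-S(0,0)[:2]
p=np.array([.472,.030])-u*.0335; arm.move_linear([*p,.131],max_speed=.03)
print(pi_meas())
arm.set_gripper(.5); arm.wait(.3)
print(pi_meas("rel"), arm.observe()["wrist_force"])
E
```

```text
[('scene', 14, 17, -0.0058, array([0.6247, 0.1665, 0.1357]), array([0.6301, 0.1849, 0.1292])), ('side', 10, 24, -0.0017, array([0.6204, 0.1702, 0.1347]), array([0.6218, 0.1874, 0.1278]))]
[('scene', 17, 14, -0.0015, array([0.6284, 0.1672, 0.1336]), array([0.6294, 0.1857, 0.1294])), ('side', 16, 26, 0.003, array([0.6252, 0.1736, 0.1341]), array([0.6219, 0.1866, 0.1261]))] [-0.71625767  0.47797137  0.27499842]
```

```bash
cat >> h.py <<'E'
def detect(col,base):
    """lid centres, averaged over both cameras"""
    L=[]
    for n in("scene","side"):
        f=arm.grab_frame(n)
        L.append([(r[2],r[3],r[4]) for r in lids(f,col,base+.084) if .019<r[4]<.029])
    out=[]
    for a in L[0]:
        m=[b for b in L[1] if np.hypot(a[0]-b[0],a[1]-b[1])<.02]
        out.append((np.array([a[0]+m[0][0],a[1]+m[0][1]])/2,2) if m else (np.array(a[:2])-[.0025,0],1))
    out+=[(np.array(b[:2])+[.0025,0],1) for b in L[1] if not any(np.hypot(a[0]-b[0],a[1]-b[1])<.02 for a in L[0])]
    return out
def pick(xy,base,a,op=.85,hi=.30):
    arm.set_gripper(op); go([*xy,hi],a); 
    hit=arm.move_linear([*xy,base+.052],max_speed=.12,contact_N=12)
    arm.set_gripper(0); w=arm.observe()["width"]
    arm.move_linear([*xy,hi],max_speed=.2)
    print("pick",np.round(xy,4),"hit",hit,"w",round(w,3),round(arm.observe()["width"],3))
    return arm.observe()["width"]>.45
def place(xy,base,a,hi=.30,op=.85):
    go([*xy,hi],a)
    arm.move_linear([*xy,base+.07],max_speed=.15)
    hit=arm.move_linear([*xy,base+.0525],max_speed=.04,contact_N=8); z=arm.observe()["position"][2]
    arm.set_gripper(op); arm.wait(.15)
    arm.move_linear([*xy,hi],max_speed=.2); print("place",np.round(xy,4),hit,round(z-base,4),"t",arm.observe()["time_s"])
E
python3 - <<'E'
from h import *
p=arm.observe()["position"]; arm.move_linear([p[0],p[1],.30])
go([.45,.2,.35],YAW)
d=detect("blue",.095); print(d); print(pi_meas())
d=[t for t in d if .6<t[0][0]<.75 and abs(t[0][1])<.2]
t=max(d,key=lambda t:t[0][1])
if pick(t[0],.095,YAW): place([.565,.331],.005,np.pi/2)
go([.45,.33,.35],YAW)
print(detect("blue",.095),detect("blue",.005))
for n in("scene","side"):
    f=arm.grab_frame(n); save(n+"2",f["color"])
E
```

```text
[(array([ 0.6931, -0.0104]), 1), (array([0.69015, 0.0915 ]), 2)]
[('scene', 18, 14, -0.0024, array([0.6278, 0.1658, 0.1347]), array([0.6298, 0.1863, 0.1308])), ('side', 19, 26, 0.0029, array([0.6251, 0.1712, 0.1343]), array([0.6219, 0.1867, 0.1274]))]
pick [0.6902 0.0915] hit False w 0.544 0.547
place [0.565 0.331] True 0.0556 t 24.3583
[(array([ 0.69365, -0.0098 ]), 2)] [(array([0.5658 , 0.33065]), 2)]
```

View pics/scene2.png

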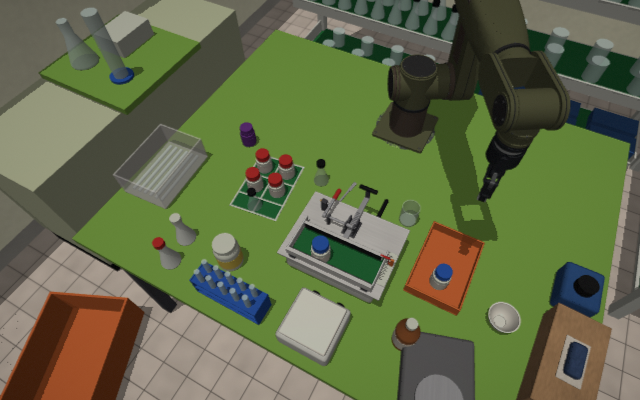

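The scene picture shows one blue bottle in the crate at (442,273) and the other still on the shaker at (320,247); everything else is in place. I'll move the second blue bottle next and then the first red one.

```bash
cat >> h.py <<'E'
SLOT=[-.0945,.0945,-.0315,.0315]
def mat_reds():
    return sorted([t for t in detect("red",.001) if t[0][1]<-.2 and .3<t[0][0]<.7],key=lambda t:-t[0][1])
E
python3 - <<'E'
from h import *
d=[t for t in detect("blue",.095) if .6<t[0][0]<.75 and abs(t[0][1])<.2]; print(d)
if pick(d[0][0],.095,YAW): place([.465,.331],.005,np.pi/2)
go([.45,.30,.35],YAW)
print(detect("blue",.005)); r=mat_reds(); print(r)
if pick(r[0][0],.001,np.deg2rad(55),op=.8):
    place(S(.066,SLOT[0])[:2],.095,YAW)
go([.45,.1,.38],YAW)
print(detect("red",.095),S(.066,SLOT[0]),mat_reds(),detect("blue",.005))
for n in("scene","side"):
    f=arm.grab_frame(n); save(n+"3",f["color"])
E
```

```text
[(array([ 0.6929 , -0.00935]), 2)]
pick [ 0.6929 -0.0094] hit False w 0.574 0.576
place [0.465 0.331] True 0.0546 t 36.125
[(array([0.4652, 0.33  ]), 2), (array([0.56575, 0.33035]), 2)]
[(array([ 0.50195, -0.2869 ]), 2), (array([ 0.4174, -0.2971]), 2), (array([ 0.5179 , -0.36825]), 2), (array([ 0.4312, -0.3834]), 2)]
pick [ 0.502  -0.2869] hit False w 0.546 0.544
place [ 0.683  -0.0641] True 0.0556 t 48.3917
[(array([ 0.6815 , -0.06465]), 2)] [ 0.6829698  -0.06409327  0.095     ] [(array([ 0.41685, -0.29715]), 2), (array([ 0.51655, -0.36745]), 2), (array([ 0.43065, -0.3822 ]), 2)] [(array([0.46515, 0.3313 ]), 2), (array([0.5651, 0.3299]), 2)]
```

View pics/scene3.png

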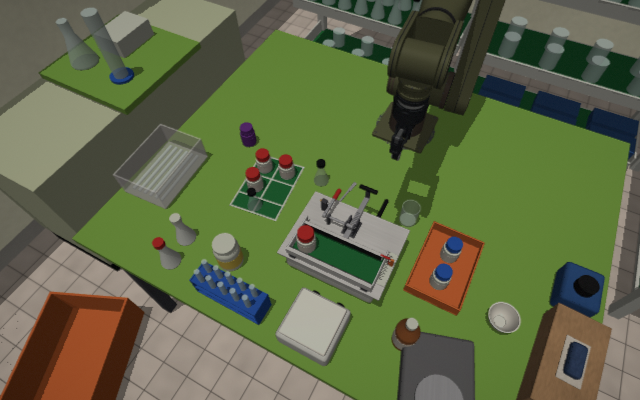

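Both blue bottles are in the crate at (454,248) and (442,273). The first red bottle stands in the slot at (305,238), and three are left on the mat. I'll move those three, detecting again before each grasp and stopping if anything is off.

```bash
python3 - <<'E'
from h import *
for i in (1,2,3):
    r=mat_reds(); print([np.round(t[0],3).tolist()+[t[1]] for t in r])
    if len(r)!=4-i or r[0][1]!=2: print("STOP"); break
    if not pick(r[0][0],.001,np.deg2rad(55),op=.8): print("STOP pick"); break
    place(S(.066,SLOT[i])[:2],.095,YAW)
    go([.45,.1,.38],YAW)
    d=detect("red",.095); print("on platform",[np.round(t[0],3).tolist() for t in d])
    if len(d)!=i+1: print("STOP count"); break
print(detect("blue",.005), pi_meas())
for n in("scene","side"):
    f=arm.grab_frame(n); save(n+"4",f["color"])
E
```

```text
[[0.417, -0.295, 2], [0.516, -0.368, 2], [0.43, -0.384, 2]]
pick [ 0.4172 -0.2952] hit False w 0.544 0.547
place [0.679  0.1249] True 0.0557 t 60.35
on platform [[0.682, -0.064], [0.678, 0.125]]
[[0.498, -0.327, 2], [0.43, -0.384, 2]]
pick [ 0.498  -0.3268] hit False w 0.542 0.543
place [ 0.6816 -0.0011] True 0.0557 t 71.575
on platform [[0.682, -0.065], [0.682, -0.003], [0.677, 0.125]]
[[0.431, -0.381, 2]]
pick [ 0.431  -0.3807] hit False w 0.544 0.542
place [0.6803 0.0619] True 0.0558 t 83.4417
on platform [[0.681, -0.064], [0.682, -0.002], [0.68, 0.063], [0.679, 0.124]]
[(array([0.46535, 0.33095]), 2), (array([0.5662, 0.3309]), 2)] [('scene', 18, 15, -0.0025, array([0.6282, 0.1658, 0.1338]), array([0.6303, 0.1857, 0.1294])), ('side', 19, 25, 0.003, array([0.6266, 0.1686, 0.1346]), array([0.6231, 0.1863, 0.1251]))]
```

View pics/scene4.png

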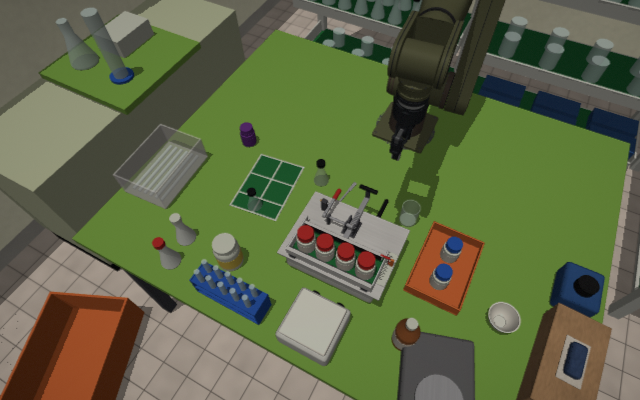

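The scene picture shows all four red bottles in the slot at (305–367, 233–263), both blue bottles in the crate and the mat cleared. Bottle 3 had been knocked aside and was found again. I'll lift the lever next.

```bash
python3 - <<'E'
from h import *
g=np.array([.498,-.0555]); a=YAW+np.pi/2
arm.set_gripper(.5); go([*g,.24],a)
print(arm.move_linear([*g,.116],max_speed=.08,contact_N=10))
arm.set_gripper(0); o=arm.observe(); print(o["width"],o["position"],o["wrist_force"])
print(arm.move_linear([g[0]+.0035,g[1],.143],max_speed=.03,contact_N=25)); o=arm.observe(); print(o["position"],o["wrist_force"],o["width"])
arm.set_gripper(.5); arm.wait(.3)
arm.move_linear([g[0]+.0035,g[1],.26]); go([.42,.1,.38],YAW); arm.wait(.5)
for n in("scene","side"):
    f=arm.grab_frame(n); save(n+"5",f["color"])
    for c,ar,p in blobs(f,"red",10):
        q=np.median(p,0)
        if q[2]>.1 and q[0]<.8: print(n,q.round(4))
d=detect("red",.095); u=S(1,0)[:2]-S(0,0)[:2]
print([(t[0].round(4),t[1],round(float((t[0]-S(.077,0)[:2])@u),4)) for t in d],detect("blue",.005)); print(pi_meas())
save("crop5",cv2.resize(np.hstack([arm.grab_frame("scene")["color"][170:310,270:420],arm.grab_frame("side")["color"][150:290,190:340]]),None,fx=2.6,fy=2.6,interpolation=cv2.INTER_CUBIC))
E
```

```text
False
0.14842238222519208 [ 0.49819147 -0.05646219  0.11618948] [-0.42822518 -5.70772068 -0.738357  ]
False
[ 0.50393422 -0.05624449  0.14335679] [10.43451758 -5.64371316 -6.99700117] 0.14843690301846763
scene [ 0.5037 -0.0553  0.163 ]
scene [ 0.6996 -0.0604  0.1792]
scene [0.6984 0.0009 0.1788]
scene [0.697  0.0649 0.1789]
scene [0.6962 0.126  0.1787]
scene [0.6576 0.1681 0.1337]
side [ 0.6842 -0.0222  0.1779]
side [0.6822 0.0683 0.1781]
side [0.6792 0.1303 0.1784]
side [ 0.5002 -0.052   0.1617]
side [0.6552 0.1656 0.1347]
[(array([ 0.6929, -0.0625]), 1, -0.001), (array([ 0.6931, -0.0023]), 1, 0.0004), (array([0.6911, 0.063 ]), 2, -0.0002), (array([0.6892, 0.1253]), 2, -0.0007)] [(array([0.46545, 0.32995]), 2), (array([0.5664 , 0.33055]), 2)]
[('scene', 16, 16, 0.0273, array([0.6575, 0.1686, 0.1334]), array([0.63  , 0.1857, 0.1286])), ('side', 13, 27, 0.0308, array([0.6539, 0.168 , 0.1346]), array([0.6227, 0.1871, 0.1247]))]
```

View pics/crop5.png

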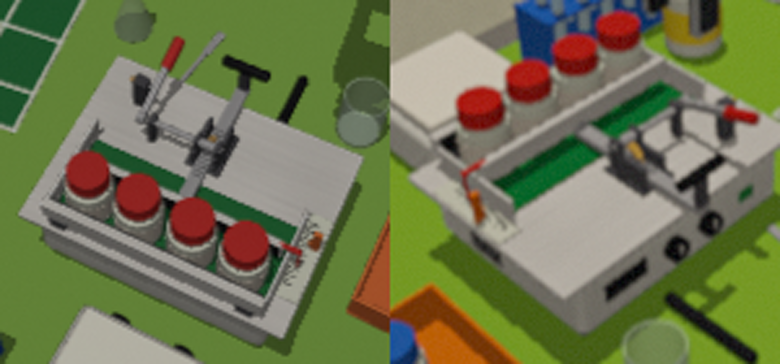

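The crop shows all four red bottles upright and clamped, with their lids at (88,175) to (246,245). The lever is up, its grip at z ≈ 0.162, and the pointer is back at the clamped position. The index hasn't moved, so I'm handing the job in.

```bash
python3 -c "
from rig import arm
print(arm.sign_off())"
```

```text
the job is handed in; nothing more can be done
None
```

The job is handed in: in the last pictures all four red-lidded bottles are clamped on the shaker, both blue-lidded bottles stand in the crate, the lever is up and the index has not moved; the sign-off gave no verdict.

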